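# Load a spare drive into the drive duplicator and start that bay

## Task

Lay the spare drive flat and lengthwise in the pulled-out tray of the drive duplicator, without dropping it in, let go of it and then slide that tray fully home. Then push the spring-centred toggle on the control box all the way over towards the bay you loaded, hold it there for a good second and let it spring back to the middle. Don't push it towards the other bay or work it before the tray is home, keep the other tray shut, and leave the rest of the bench as it is.

Things in the scene. Friction and masses are not known exactly. Their poses are not given: they have to be found in the camera images.
- drive_mid (a point): centre of the loose spare drive: a ruler-shaped finned aluminium block, 110 mm long (its x), 34 mm wide (its y), 25 mm high (z), 100 to 210 g. It lies flat on the bench left or right of the duplicator, its length within about 30 degrees of straight away from the robot; grasp it across its 34 mm width. Either end may go first in the tray.
- control_box: control box in the middle of the duplicator, grey, 180 (x) x 70 (y) x 70 mm, fixed to the bench. Origin at the centre of its underside; its x points from the duplicator's front (robot side) to its back, y to the left seen from the robot, z up. The two bays, dark steel boxes of 180 x 94 x 70 mm, stand against its left and right sides with the same heading.
- bay_mark (a point): centre of the top (70 mm above the bench) of the bay whose tray is pulled out; it is 82.5 mm left (+y) or right (-y) of the control box's centre line. Axes as the control box.
- tray (a joint): how far the pulled-out tray is out (m): 0 fully home, starts at about 0.15, stop at 0.16; slides along the control box's x with about 1.5 N of friction and stays where it is left
- tray_floor (a point): centre of that tray's floor (upper face, 18 mm above the bench); moves with the tray. Axes as the control box. Inside the rims the floor is 132 mm (x) by 55 mm (y). Side and rear rims stand 10 mm above the floor and are 4 mm thick; the front is closed by the tray's front panel, which stands 46 mm above the floor.
- tray_front (a point): centre of the outer face of that tray's front panel (faces the robot): a flat upright panel 82 mm wide, 52 mm high, 38 mm above the bench at its centre, 74 mm in front of tray_floor. Push it here.
- shut_tray (a joint): how far the other bay's tray is out (m); it is home (0), and should stay so
- toggle (a joint): angle of the toggle lever (rad): 0 upright (where its spring returns it), positive leaning to the control box's +y (left), negative to -y (right); stops at +0.5 and -0.5. About 4 N at the knob brings it to the stop.
- toggle_pivot (a point): pivot of the toggle lever on the control box, 74 mm above the bench, 50 mm in front of the box's centre. Axes as the control box. The lever swings in its y-z plane.
- toggle_knob (a point): centre of the steel ball knob (16 mm across) on top of the toggle's 9 mm stem, 40 mm from the pivot
- carton: small brown cardboard carton, 90 x 70 x 50 mm (x, y, z); loose, not part of the job; origin at its underside
- screwdriver: screwdriver lying at the far right edge of the work area; loose, not part of the job; origin at its underside
- mug: white mug, 80 mm across, 95 mm high, handle at its +y; loose, not part of the job; origin at its underside
- duster: spray can, 64 mm across, 190 mm high; loose, not part of the job; origin at its underside
- tape: roll of tape lying flat, ring 90 mm across, 25 mm high; loose, not part of the job; origin at its underside
- power_brick: black power brick, 95 x 50 x 30 mm; loose, not part of the job; origin at its underside
- drive: the spare drive itself (origin at the centre of its underside; see drive_mid)
There are look-alikes about, which are no part of the job. What is shaped like the control_box but orange is not meant.

How it is judged:
By the outcome, as a careful person would: the job done as asked, in the order asked, and still so for the second after the job is handed in, with the robot touching nothing.
It also fails if it takes over 64 s, if anything falls off the work surface, if the arm or the gripper's body presses on something with over 40 N, if the wrist force passes 120 N, or if a joint passes its speed limit or range.

## Robot

A 6-joint arm with a two-finger parallel gripper is mounted at the origin on the work surface. World frame = base frame: x ahead of the robot, y to its left, z up, the work surface at z = 0. Lengths are in mm, angles in rad, forces in N, time in s.
With the tool pointing down it reaches from about 275 to 1000 mm from the base axis. Payload 8.4 kg.
Tool frame: the origin (TCP) lies midway between the tips of the shut fingers; the grasp point (between the pads) lies 19 mm behind it; z points along the fingers, y is the direction in which the jaws open and shut (so a half turn about z gives the same grasp; the last joint's range is limited). The gripper opens to 85 mm and grips with 20 to 120 N. Pads are 22 mm wide; open, the fingers measure 114 mm over their backs; the gripper's body (76 mm by 85 mm) begins 54 mm behind the grasp point. The pads swing forward as they close: fully open they stand 13 mm farther back than shut.
Start: joints at [-1.278, 0.353, 1.633, -0, 1.155, -0.002], TCP at [181.591, -598.041, 231.281] pointing down, gripper open.
Joint ranges: [-2.63, 2.63], [-0.92, 2.1], [0.06, 2.66], [-1.3, 4.44], [0, 2.69], [-3.02, 3.02]. Speed limits (rad/s): [2.22, 2.22, 2.79, 3.14, 3.14, 3.14].

## Interface

Orientations are given as [roll, pitch, yaw] about the fixed x, y, z axes, in that order (R = Rz(yaw) Ry(pitch) Rx(roll)).
In Python, from rig import * gives the robot as it stands.
- The arm moves only by the tool play_rows, never from a script. Its argument "moves" is a list of rows, each a list of 3 entries, a list of its own where there are three numbers: the shift along the tool's x, y, z in m, then the turn, a rotation vector about the tool's x, y, z in rad, then the opening in per cent of the stroke, from 0 (shut) to 100 (fully open). In form: [[[x, y, z], [rx, ry, rz], fingers], ...]. A call has 1 to 20 rows; each row shifts and turns the commanded pose from where the row before left it, along the tool's axes as they then stand; what a row does not reach is not made up. A row lasts 1/10 s, in which the tool goes at most 50 mm and 8.59 degrees, less where a joint would pass 70% of its speed; a pose out of reach is approached as far as the arm can. A call is refused whole if a number of a shift passes 0.05 or a number of a turn 0.15, either way. A call with a gripper value outside its range is refused whole. The fingers move at their own pace and stop on an object; "squeeze" is the grip in N (left out, the last holds). Time passes only in rows, so rows that do not move let the fingers close. It gives the time, the measured TCP pose, the force and the opening at its end, in the units of the state.
- sense(): the state, without advancing time (a new reading comes with each control period).
- grab_frame(name): name is "scene" or "top"; returns a dict with "pixels" (384x512x3 uint8, red, green, blue), "intrinsics" (3x3 intrinsics, pixels), "R" (3x3) and "t" (3): a world point X has camera coordinates R X + t. Camera axes: x right, y down, z forward; pixel columns grow to the right and rows downward; lengths in mm; the calibration is good to about 2 mm. A picture is of the moment at which its call begins. There is no depth.
- sign_off(): hands the job in, once; it reports no verdict.
The state is a dict: "clock": time; "qpos": joint angles; "qvel": joint speeds; "joint_efforts": joint torques, N m; "eef_pos": TCP position; "tcp_rot": TCP orientation; "contact_force": force on the tool from outside, world axes, zero at the start; "wrist_torque": the same for the moment, N m; "opening": opening from 0.0 (shut) to 1.0 (fully open).
Only numpy, scipy, OpenCV 4.12 (cv2) and the standard library are available. Lean on these libraries where they do the work, as an engineer would, in place of code of your own. Each camera call takes 0.05 s, during which the arm holds its last target. There are 200 camera calls.

## Working session

There is one attempt and no reset: what is moved stays moved. The work goes in short steps, Python scripts to look and compute and a tool call to move; the robot and the scene stay as the last step left them, time stands still between calls to the robot, and variables do not carry over. Pictures are saved under pics/ and viewed, about 8 in all and at most 12, crops included, and the job is handed in when it is done.

Besides the shell and the picture viewer there is one more tool, called as name([rows], argument=value, ...), one row to a line, values as JSON. play_rows: Moves the arm, as the interface text tells. Its arguments: {"type":"object","properties":{"moves":{"type":"array"},"squeeze":{"type":"number"}},"required":["moves"]}

```bash
ls; mkdir -p pics; python3 - <<'E'
from rig import *
import cv2,numpy as np
for n in ("scene","top"):
    f=grab_frame(n); cv2.imwrite(f"pics/{n}0.png",cv2.resize(f["pixels"][:,:,::-1],(800,600),interpolation=cv2.INTER_CUBIC))
    print(n,np.round(f["intrinsics"],1).tolist(),np.round(f["R"],3).tolist(),np.round(f["t"],1).tolist())
print(sense())
E
```

```text
pics
scene [[400.3, 0.0, 259.3], [0.0, 400.3, 192.7], [0.0, 0.0, 1.0]] [[0.492, 0.87, -0.015], [0.57, -0.336, -0.75], [-0.658, 0.36, -0.661]] [-232.3, -246.4, 1657.6]
top [[496.2, 0.0, 256.9], [0.0, 496.2, 194.3], [0.0, 0.0, 1.0]] [[-0.015, -1.0, 0.01], [-0.997, 0.014, -0.071], [0.071, -0.011, -0.997]] [-40.2, 518.6, 1822.2]
{'clock': 0.1, 'qpos': array([-1.27836551e+00,  3.53614631e-01,  1.63405198e+00, -1.47067930e-06,
        1.15517439e+00, -2.40335411e-03]), 'qvel': array([-0.00084745, -0.00184197, -0.0014103 , -0.002164  , -0.00100339,
        0.00013896]), 'joint_efforts': array([ 1.54629101e-04, -6.06355906e+01, -3.42817926e+01, -5.08963069e-05,
        3.97556156e-03, -2.78687239e-06]), 'eef_pos': array([ 181.49078224, -597.63358515,  230.61775101]), 'tcp_rot': array([-3.14034431e+00, -1.65548661e-06,  2.94834764e-01]), 'contact_force': array([ 0.12367232, -0.075353  ,  0.77438371]), 'wrist_torque': array([ 0.02212463,  0.00494385, -0.00767626]), 'opening': 0.9998440507410212}
```

View pics/scene0.png

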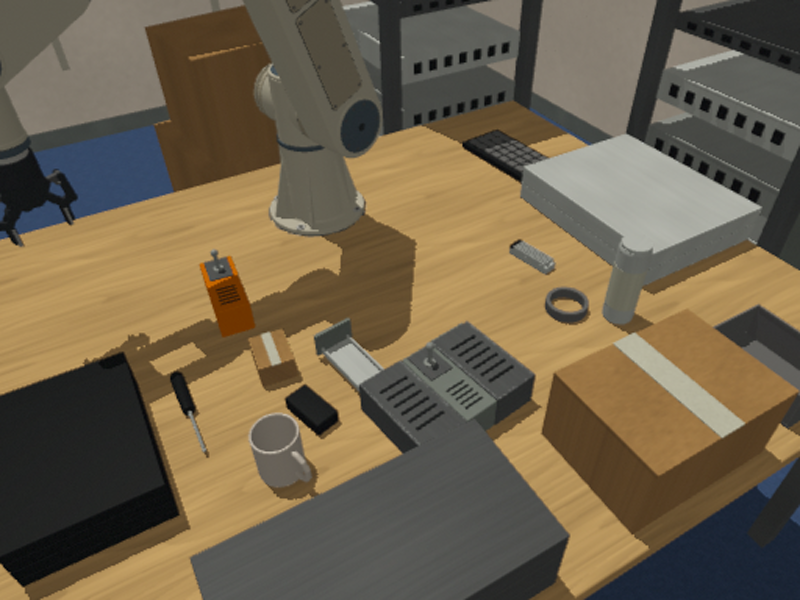

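View pics/top0.png

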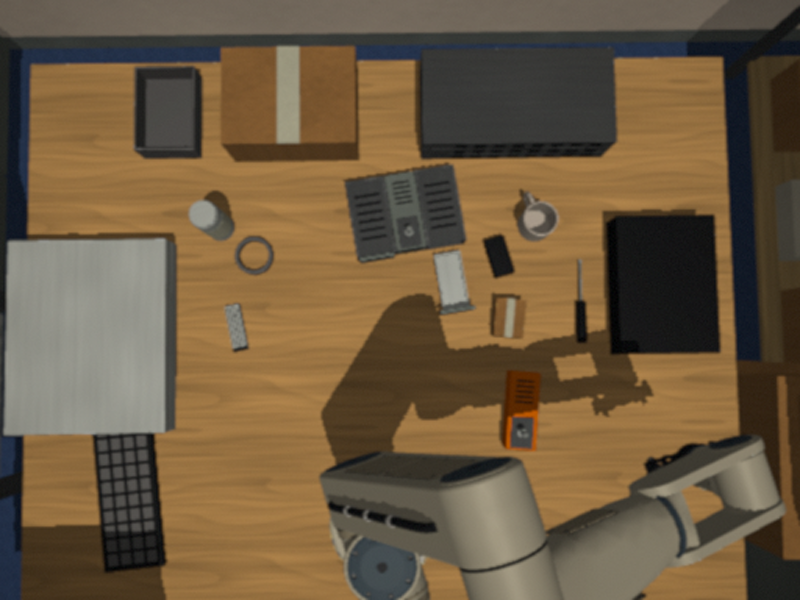

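The top view shows the duplicator centred near (405,212), with its right tray out, floor near (452,280). The drive lies to the left at (236,327). The scene view agrees. I'll crop in for measurement.

```bash
cat > h.py <<'E'
from rig import *
import cv2,numpy as np
def crop(name,c0,r0,w,h,s,fn):
    f=grab_frame(name); im=f["pixels"][r0:r0+h,c0:c0+w,::-1]
    cv2.imwrite(fn,cv2.resize(im,None,fx=s,fy=s,interpolation=cv2.INTER_LANCZOS4)); return f
def ray(f,u,v,z):
    K,R,t=[np.array(f[k],float) for k in("intrinsics","R","t")]
    C=-R.T@t; d=R.T@np.linalg.solve(K,[u,v,1]); return C+d*(z-C[2])/d[2]
def proj(f,X):
    K,R,t=[np.array(f[k],float) for k in("intrinsics","R","t")]
    p=K@(R@np.array(X,float)+t); return p[:2]/p[2]
E
python3 - <<'E'
from h import *
crop("top",140,98,170,130,4.6,"pics/c1.png")
E
```

```text
(no output)
```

View pics/c1.png

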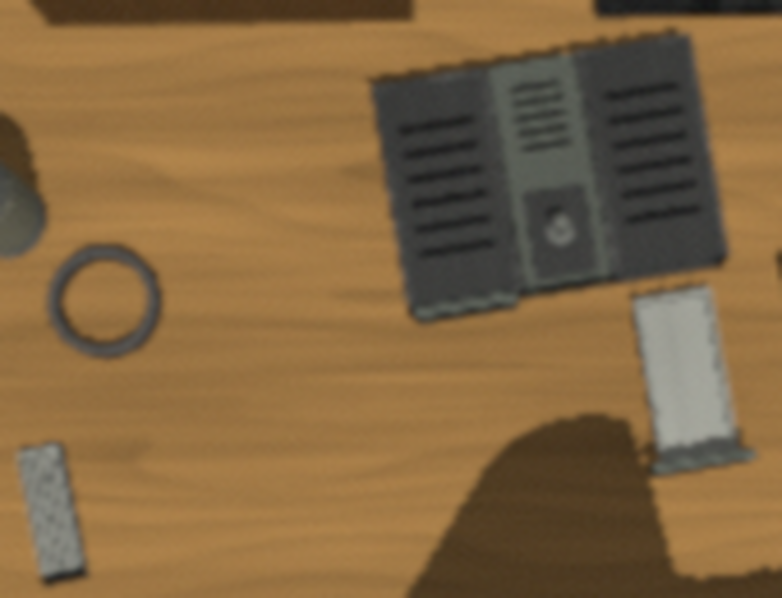

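The crop shows the duplicator top's corners at (373,80), (690,35), (725,262) and (411,307). The drive's top corners are about (20,449), (62,443), (85,569) and (42,576). The tray panel's top edge runs from (654,458) to (750,443). I'll fit the models to these.

```bash
cat >> h.py <<'E'
from scipy.optimize import least_squares
def fit(f,pts,loc,x0):
    def W(p): c,s=np.cos(p[2]),np.sin(p[2]); return [[p[0]+c*a-s*b,p[1]+s*a+c*b,z] for a,b,z in loc]
    r=least_squares(lambda p:np.concatenate([proj(f,X) for X in W(p)])-np.ravel(pts),x0,x_scale=[100,100,.1])
    return r.x,np.round(r.fun,1)
E
python3 - <<'E'
from h import *
f=grab_frame("top"); 
print("C",-np.array(f["R"]).T@f["t"])
cv=lambda P:[( (u+.5)/4.6-.5+140,(v+.5)/4.6-.5+98) for u,v in P]
P=cv([(373,80),(690,35),(725,262),(411,307)])
d,e=fit(f,P,[(90,129,70),(90,-129,70),(-90,-129,70),(-90,129,70)],[700,0,0]); print("dup",d,e)
Q=cv([(20,449),(62,443),(85,569),(42,576)])
r,e=fit(f,Q,[(55,17,25),(55,-17,25),(-55,-17,25),(-55,17,25)],[500,300,0]); print("drive",r,e)
c,s=np.cos(d[2]),np.sin(d[2]); Rl=np.array([[c,s],[-s,c]])
for q,z in zip(cv([(654,458),(750,443),(634,296),(710,286),(558,232)]),(64,64,28,28,114)):
    X=ray(f,*q,z); print(np.round(X,1),"local",np.round(Rl@(X[:2]-d[:2]),1))
E
```

```text
C [ 387.69105359  -27.38942509 1854.72351845]
dup [ 7.31566222e+02 -5.86723418e+01  1.34326319e-01] [-0.2  0.7  0.8  0.3  0.8 -0.8 -1.3 -0.2]
drive [4.71574272e+02 3.43108897e+02 1.72421938e-01] [-0.1 -0.7 -0.1 -1.1  0.   0.8  0.2  1. ]
[ 503.1 -137.1   64. ] local [-237.   -47.1]
[ 513.8 -212.9   64. ] local [-236.5 -123.7]
[ 636.5 -125.6   28. ] local [-103.2  -53.6]
[ 643.8 -187.1   28. ] local [-104.2 -115.5]
[675.2 -63.4 114. ] local [-56.5   2.9]
```

```bash
cat > ov.py <<'E'
from h import *
def boxes(d,r,fl):
    c,s=np.cos(d[2]),np.sin(d[2]); T=lambda p,a:[p[0]+np.cos(p[2])*a[0]-np.sin(p[2])*a[1],p[1]+np.sin(p[2])*a[0]+np.cos(p[2])*a[1],a[2]]
    q=lambda p,x0,x1,y0,y1,z:[T(p,a) for a in[(x0,y0,z),(x1,y0,z),(x1,y1,z),(x0,y1,z)]]
    fx,fy=fl
    return [q(d,-90,90,-129,129,70),q(d,-90,90,-35,35,70),q(d,fx-66,fx+66,fy-27.5,fy+27.5,18),q(d,fx-74,fx-66,fy-41,fy+41,64),q(r,-55,55,-17,17,25),
     [T(d,(fx-74,fy-41,12)),T(d,(fx-74,fy+41,12)),T(d,(fx-74,fy+41,64)),T(d,(fx-74,fy-41,64))],[T(d,(-50,0,74)),T(d,(-50,0,114))]]
def overlay(name,c0,r0,w,h,S,fn,B):
    f=grab_frame(name); im=cv2.resize(np.ascontiguousarray(f["pixels"][r0:r0+h,c0:c0+w,::-1]),None,fx=S,fy=S,interpolation=cv2.INTER_LANCZOS4)
    for b in B:
        p=[(((proj(f,X)-[c0,r0]+.5)*S-.5)*16).astype(int) for X in b]
        cv2.polylines(im,[np.array(p,np.int32)],True,(0,0,255),1,cv2.LINE_AA,4)
    cv2.imwrite(fn,im); return f
E
python3 - <<'E'
from ov import *
B=boxes([731.6,-58.7,.1343],[471.6,343.1,.1724],(-173.5,-83))
overlay("scene",195,145,165,155,3.8,"pics/c2.png",B)
E
```

```text
(no output)
```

View pics/c2.png

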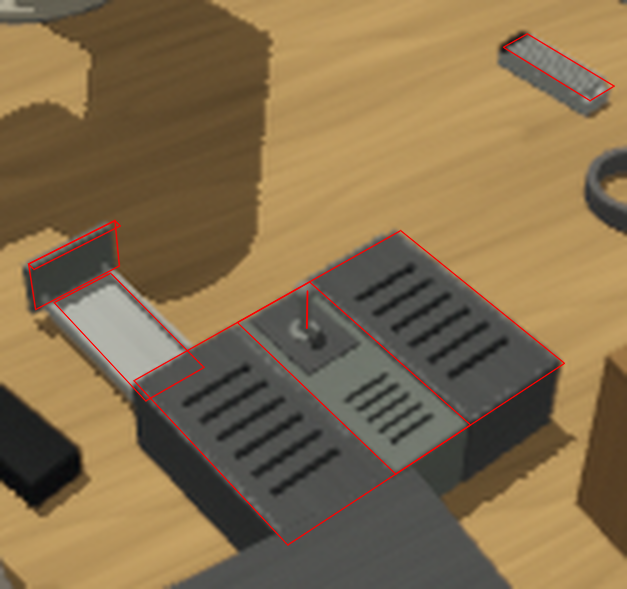

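The overlay matches the duplicator to about 1 px. The drive sits a touch nearer the robot (x≈470), and the tray is about 2 mm more to the right. I'll travel to the drive.

play_rows([
  [[0,0,0],[0,0,0.123],100],
  [[0.02,-0.04,0],[0,0,0],100],
  [[0.022,-0.043,0],[0,0,0],100],
  [[0.022,-0.043,0],[0,0,0],100],
  [[0.022,-0.043,0],[0,0,0],100],
  [[0.022,-0.043,0],[0,0,0],100],
  [[0.022,-0.043,0],[0,0,0],100],
  [[0.022,-0.043,0],[0,0,0],100],
  [[0.022,-0.043,0],[0,0,0],100],
  [[0.022,-0.043,0],[0,0,0],100],
  [[0.022,-0.043,0],[0,0,0],100],
  [[0.022,-0.043,0],[0,0,0],100],
  [[0.022,-0.043,0],[0,0,0],100],
  [[0.022,-0.043,0],[0,0,0],100],
  [[0.022,-0.043,0],[0,0,0],100],
  [[0.022,-0.043,0],[0,0,0],100],
  [[0.022,-0.043,0],[0,0,0],100],
  [[0.022,-0.043,0],[0,0,0],100],
  [[0.022,-0.043,0],[0,0,0],100],
  [[0.02,-0.04,0],[0,0,0],100],
])

```text
clock: 2.25
eef_pos: [451.1, 274.2, 231.3]
tcp_rot: [-3.141, -0.0, 0.173]
contact_force: [0.3, -0.2, 0.8]
opening: 0.998
```

```bash
cat >> h.py <<'E'
from scipy.spatial.transform import Rotation as Ro
def to(x,y,z,yaw):
    s=sense(); R=Ro.from_euler("xyz",s["tcp_rot"]); d=R.inv().apply(np.array([x,y,z])-s["eef_pos"])
    dr=(R.inv()*Ro.from_euler("xyz",[np.pi,0,yaw])).as_rotvec()
    print(round(s["clock"],2),"pos",np.round(s["eef_pos"],1),"rot",np.round(s["tcp_rot"],3),"shift",np.round(d,1),"turn",np.round(dr,3),"F",np.round(s["contact_force"],1),"open",round(s["opening"],3),"q",np.round(s["qpos"],2))
E
python3 -c "
from h import *
to(470,343,10,.172)"
```

```text
2.25 pos [451.1 274.2 231.3] rot [-3.141 -0.     0.173] shift [ 30.3 -64.5 221.3] turn [-0.    -0.     0.001] F [ 0.3 -0.2  0.8] open 0.998 q [ 0.54  0.2   1.84 -0.    1.1   1.94]
```

play_rows([
  [[0.015,-0.032,0.02],[0,0,0],100],
  [[0.015,-0.032,0.03],[0,0,0],100],
  [[0,0,0.04],[0,0,0],100],
  [[0,0,0.04],[0,0,0],100],
  [[0,0,0.04],[0,0,0],100],
  [[0,0,0.03],[0,0,0],100],
  [[0,0,0.015],[0,0,0],100],
  [[0,0,0.005],[0,0,0],100],
  [[0,0,0],[0,0,0],100],
  [[0,0,0],[0,0,0],60],
], squeeze=40)

```text
clock: 3.25
eef_pos: [470.4, 340.6, 12.7]
tcp_rot: [-3.141, -0.002, 0.172]
contact_force: [-0.1, 0.3, 0.1]
opening: 0.861
```

```bash
python3 - <<'E'
from ov import *
to(470,343,10,.172)
a=grab_frame("scene")["pixels"][110:200,290:410,::-1]; b=grab_frame("top")["pixels"][165:255,95:215,::-1]
cv2.imwrite("pics/g1.png",cv2.resize(np.vstack([a,b]),None,fx=3.3,fy=3.3,interpolation=cv2.INTER_CUBIC))
E
```

```text
3.25 pos [470.4 340.6  12.7] rot [-3.141e+00 -2.000e-03  1.720e-01] shift [-0.  -2.4  2.7] turn [-0.001 -0.002 -0.   ] F [-0.1  0.3  0.1] open 0.861 q [0.62 0.57 1.87 0.   0.7  2.02]
```

View pics/g1.png

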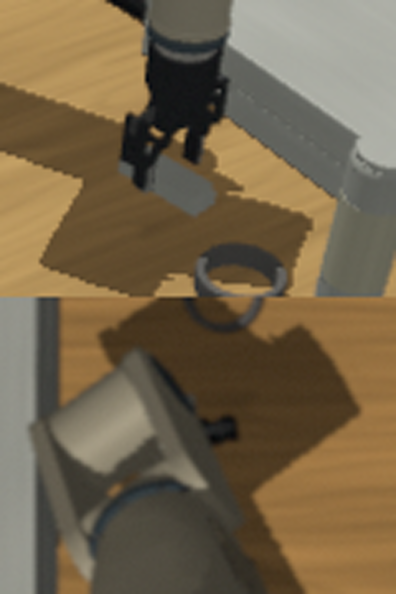

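The two fingers straddle the drive, with tips at (138,185) and (195,158), and their midpoint falls on the drive's middle. I'll lower 2 mm and close.

play_rows([
  [[0,-0.002,0.002],[0,0,0],60],
  [[0,0,0],[0,0,0],45],
  [[0,0,0],[0,0,0],35],
  [[0,0,0],[0,0,0],25],
  [[0,0,0],[0,0,0],20],
  [[0,0,0],[0,0,0],20],
  [[0,0,0],[0,0,0],20],
  [[0,0,0],[0,0,0],20],
], squeeze=40)

```text
clock: 4.15
eef_pos: [469.5, 342.5, 10.0]
tcp_rot: [-3.141, -0.001, 0.172]
contact_force: [-1.2, 0.4, 5.5]
opening: 0.387
```

play_rows([
  [[0,0,-0.01],[0,0,0],20],
  [[0,0,-0.03],[0,0,0],20],
  [[0,0,-0.04],[0,0,0],20],
  [[0,0,-0.04],[0,0,0],20],
  [[0,0,-0.03],[0,0,0],20],
  [[0,0,0],[0,0,0],20],
])

```text
clock: 4.75
eef_pos: [471.2, 343.4, 164.3]
tcp_rot: [-3.138, -0.007, 0.172]
contact_force: [0.1, -0.2, -2.1]
opening: 0.384
```

```bash
python3 - <<'E'
from ov import *
to(570.9,-165.2,160,.134)
f=crop("scene",270,70,160,120,5,"pics/g2.png")
s=sense();print([np.round((proj(f,s["eef_pos"]+np.array([0,0,dz]))-[270,70])*5) for dz in(0,19)])
E
```

```text
4.75 pos [471.2 343.4 164.3] rot [-3.138 -0.007  0.172] shift [ 11.2 518.2   2.7] turn [-0.003 -0.007  0.038] F [ 0.1 -0.2 -2.1] open 0.384 q [ 0.63  0.36  1.79 -0.    0.98  2.03]
[array([379., 298.]), array([382., 274.])]
```

View pics/g2.png

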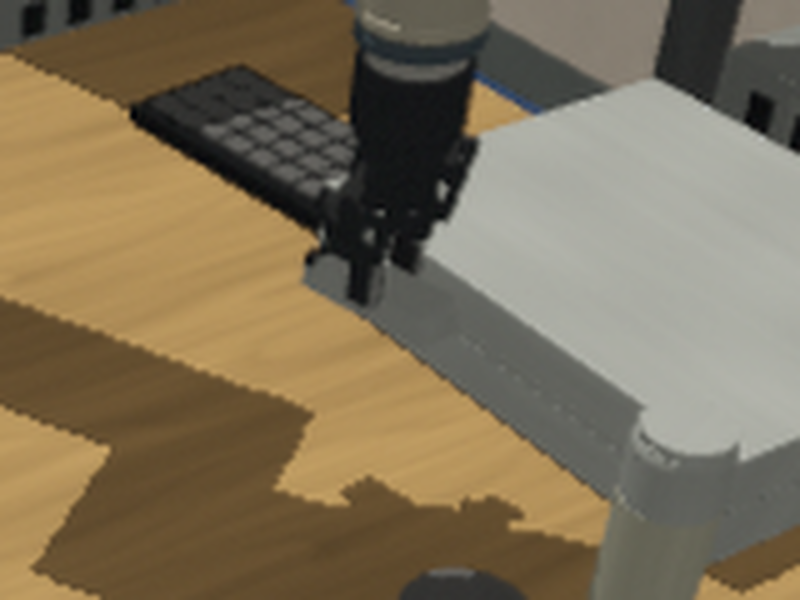

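The drive is held level: its ends are at about (308,270) and (460,320), and the projected TCP at (379,298) is close to the middle. I'll carry it over to the tray.

play_rows([
  [[0,0,0],[0,0,0.038],20],
  [[0.001,0.02,0],[0,0,0],20],
  [[0.003,0.04,0],[0,0,0],20],
  [[0.003,0.045,0],[0,0,0],20],
  [[0.003,0.045,0],[0,0,0],20],
  [[0.003,0.045,0],[0,0,0],20],
  [[0.003,0.045,0],[0,0,0],20],
  [[0.003,0.045,0],[0,0,0],20],
  [[0.003,0.045,0],[0,0,0],20],
  [[0.003,0.045,0],[0,0,0],20],
  [[0.002,0.045,0],[0,0,0],20],
  [[0.002,0.04,0],[0,0,0],20],
  [[0.001,0.035,0],[0,0,0],20],
  [[0,0.022,0],[0,0,0],20],
  [[0,0,0.02],[0,0,0],20],
  [[0,0,0.03],[0,0,0],20],
  [[0,0,0.02],[0,0,0],20],
  [[0,0,0],[0,0,0],20],
])

```text
clock: 6.6
eef_pos: [564.4, -165.6, 85.1]
tcp_rot: [-3.138, 0.007, 0.134]
contact_force: [-0.6, 0.7, -1.8]
opening: 0.39
```

```bash
python3 - <<'E'
from ov import *
to(570.9,-165.2,28,.134)
p=sense()["eef_pos"]
B=boxes([731.6,-58.7,.1343],[p[0],p[1],.134],(-173.5,-83))
B[4]=[[a,b,p[2]-10] for a,b,_ in B[4]]
overlay("scene",185,175,130,100,6,"pics/p1.png",B[:1]+B[2:6])
E
```

```text
6.6 pos [ 564.4 -165.6   85.1] rot [-3.138  0.007  0.134] shift [ 6.9  0.7 57. ] turn [-0.003  0.007 -0.   ] F [-0.6  0.7 -1.8] open 0.39 q [-0.29  0.47  1.82 -0.    0.85  1.15]
```

View pics/p1.png

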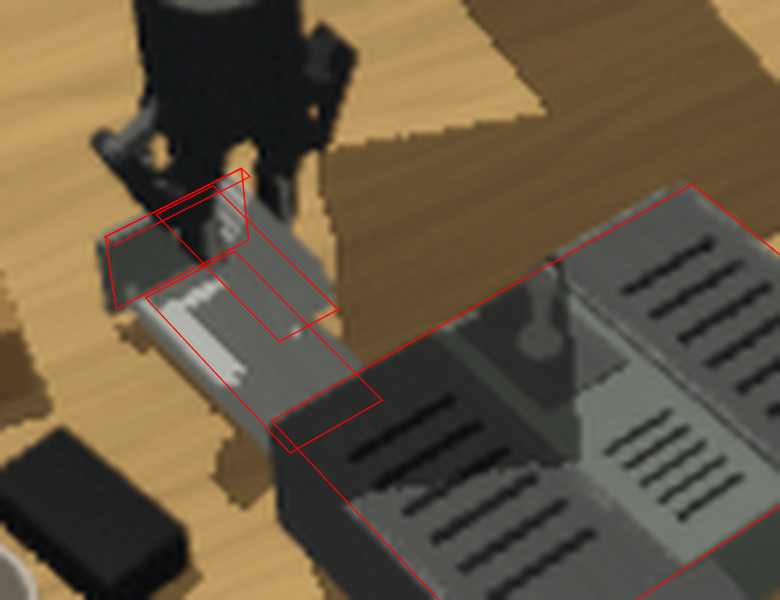

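The drive's held outline matches its bottom corner at (337,308). The tray is about 1 px left of the model, so I'll aim 1–2 mm further right. Descending.

play_rows([
  [[0.005,0.001,0.01],[-0.003,0.007,0],20],
  [[0,0,0.02],[0,0,0],20],
  [[0,0,0.015],[0,0,0],20],
  [[0,0,0],[0,0,0],20],
  [[0,0,0],[0,0,0],20],
])

```text
clock: 7.15
eef_pos: [573.3, -166.8, 44.4]
tcp_rot: [3.139, -0.007, 0.134]
contact_force: [-0.8, 0.9, -0.5]
opening: 0.387
```

```bash
python3 -c "
from h import *
to(570,-166.3,28,.134)"
```

```text
7.15 pos [ 573.3 -166.8   44.4] rot [ 3.139 -0.007  0.134] shift [-3.3 -1.  16.4] turn [ 0.003 -0.007 -0.   ] F [-0.8  0.9 -0.5] open 0.387 q [-0.29  0.54  1.83  0.    0.77  1.15]
```

play_rows([
  [[-0.003,-0.001,0.005],[0.003,-0.007,0],20],
  [[0,0,0.005],[0,0,0],20],
  [[0,0,0.002],[0,0,0],20],
  [[0,0,0.001],[0,0,0],20],
  [[0,0,0],[0,0,0],20],
  [[0,0,0],[0,0,0],20],
])

```text
clock: 7.75
eef_pos: [570.2, -166.3, 31.4]
tcp_rot: [3.142, -0.0, 0.134]
contact_force: [-0.0, -0.3, -2.3]
opening: 0.388
```

```bash
python3 - <<'E'
from ov import *
to(570,-166.3,28,.134)
overlay("scene",190,175,110,85,7,"pics/p2.png",[])
E
```

```text
7.75 pos [ 570.2 -166.3   31.4] rot [ 3.142 -0.     0.134] shift [-0.2  0.   3.4] turn [ 0. -0. -0.] F [-0.  -0.3 -2.3] open 0.388 q [-0.29  0.56  1.84  0.    0.75  1.15]
```

View pics/p2.png

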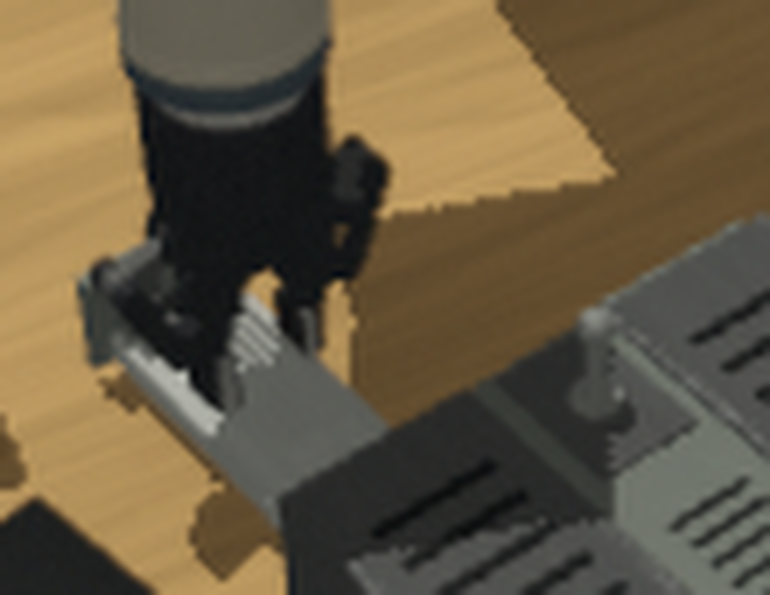

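The drive hangs inside the tray, with the finger at (230,390) just inside the left rim and no contact yet. I'll lower until the floor takes the weight.

play_rows([
  [[0,0,0.001],[0,0,0],20],
  [[0,0,0.001],[0,0,0],20],
  [[0,0,0.001],[0,0,0],20],
  [[0,0,0],[0,0,0],20],
  [[0,0,0],[0,0,0],20],
])

```text
clock: 8.3
eef_pos: [570.1, -166.2, 28.2]
tcp_rot: [-3.142, 0.0, 0.134]
contact_force: [0.6, -0.9, -0.9]
opening: 0.388
```

play_rows([
  [[0,0,0.0005],[0,0,0],20],
  [[0,0,0],[0,0,0],20],
  [[0,0,0],[0,0,0],20],
])

```text
clock: 8.6
eef_pos: [570.2, -166.3, 28.0]
tcp_rot: [3.142, -0.0, 0.134]
contact_force: [-0.6, 0.4, 2.5]
opening: 0.39
```

It's on the floor (Fz +2.5). I'll release and back off straight up.

play_rows([
  [[0,0,0],[0,0,0],42],
  [[0,0,0],[0,0,0],46],
  [[0,0,0],[0,0,0],52],
  [[0,0,0],[0,0,0],56],
  [[0,0,0],[0,0,0],56],
  [[0,0,-0.005],[0,0,0],56],
  [[0,0,-0.02],[0,0,0],56],
  [[0,0,-0.04],[0,0,0],56],
  [[0,0,-0.04],[0,0,0],50],
  [[0,0,-0.04],[0,0,0],30],
  [[0,0,-0.02],[0,0,0],0],
  [[0,0,0],[0,0,0],0],
])

```text
clock: 9.8
eef_pos: [572.1, -166.8, 196.8]
tcp_rot: [3.139, -0.006, 0.134]
contact_force: [-0.7, -0.6, -0.0]
opening: 0.006
```

```bash
python3 - <<'E'
from ov import *
c,s=np.cos(.1343),np.sin(.1343)
g=lambda a,b:(731.6+c*a-s*b,-58.7+s*a+c*b)
print("front",g(-248,-84.5),"knob",g(-50,-1))
x,y=g(-300,-84.5); to(x,y,190,.134)
B=boxes([731.6,-58.7,.1343],[471.6,343.1,.1724],(-173.5,-84))
overlay("scene",190,175,110,85,7,"pics/p3.png",[])
E
```

```text
front (np.float64(497.1474318771628), np.float64(-175.64547148396292)) knob (np.float64(682.1841315649704), np.float64(-66.38582765952009))
9.8 pos [ 572.1 -166.8  196.8] rot [ 3.139 -0.006  0.134] shift [-127.5   -1.3    6. ] turn [ 0.003 -0.006 -0.   ] F [-0.7 -0.6 -0. ] open 0.006 q [-0.29  0.34  1.74  0.    1.06  1.15]
```

View pics/p3.png

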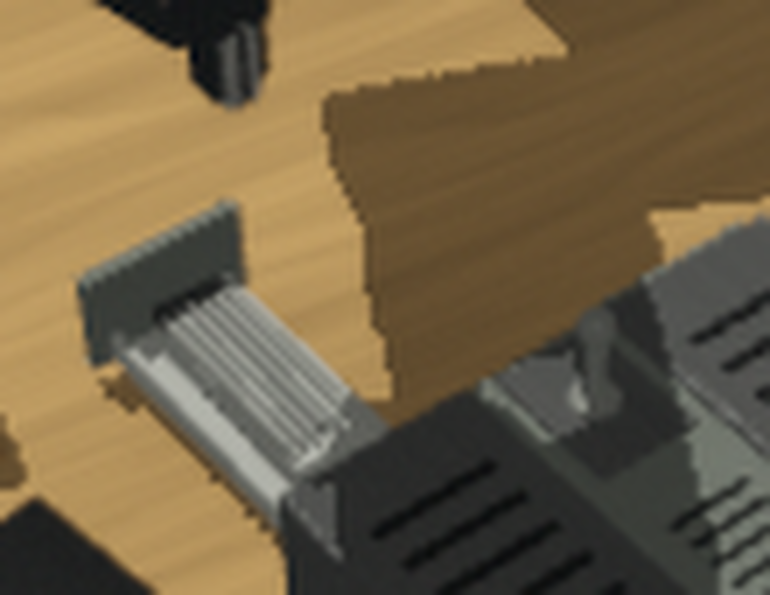

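The drive lies flat and straight in the tray, free of the fingers. Next I'll come down in front of the panel with the fingers shut.

play_rows([
  [[-0.03,0,0],[0,0,0],0],
  [[-0.05,0,0],[0,0,0],0],
  [[-0.035,0,0],[0,0,0],0],
  [[-0.012,-0.001,0],[0,0,0],0],
  [[0,0,0.03],[0,0,0],0],
  [[0,0,0.045],[0,0,0],0],
  [[0,0,0.045],[0,0,0],0],
  [[0,0,0.03],[0,0,0],0],
  [[0,0,0.015],[0,0,0],0],
  [[0,0,0],[0,0,0],0],
  [[0,0,0],[0,0,0],0],
])

```text
clock: 10.95
eef_pos: [444.0, -182.0, 27.3]
tcp_rot: [-3.141, 0.001, 0.134]
contact_force: [-0.2, 0.8, 0.6]
opening: -0.002
```

```bash
python3 - <<'E'
from ov import *
c,s=np.cos(.1343),np.sin(.1343)
g=lambda a,b:(731.6+c*a-s*b,-58.7+s*a+c*b)
x,y=g(-109,-84.5); to(x,y,28,.134)
E
```

```text
10.95 pos [ 444.  -182.    27.3] rot [-3.141e+00  1.000e-03  1.340e-01] shift [192.5   0.7  -0.9] turn [-0.001  0.001 -0.   ] F [-0.2  0.8  0.6] open -0.002 q [-0.39  0.44  2.08  0.    0.62  1.04]
```

play_rows([
  [[0.015,0,0],[0,0,0],0],
  [[0.015,0,0],[0,0,0],0],
  [[0.005,0,0],[0,0,0],0],
  [[0.004,0,0],[0,0,0],0],
  [[0.005,0,0],[0,0,0],0],
  [[0.006,0,0],[0,0,0],0],
  [[0.008,0,0],[0,0,0],0],
  [[0.01,0,0],[0,0,0],0],
  [[0.01,0,0],[0,0,0],0],
  [[0.01,0,0],[0,0,0],0],
  [[0.01,0,0],[0,0,0],0],
  [[0.01,0,0],[0,0,0],0],
  [[0.01,0,0],[0,0,0],0],
  [[0.01,0,0],[0,0,0],0],
  [[0.01,0,0],[0,0,0],0],
  [[0.01,0,0],[0,0,0],0],
  [[0.01,0,0],[0,0,0],0],
  [[0.008,0,0],[0,0,0],0],
  [[0.005,0,0],[0,0,0],0],
  [[0,0,0],[0,0,0],0],
])

```text
clock: 12.95
eef_pos: [614.9, -159.5, 28.0]
tcp_rot: [3.141, -0.002, 0.134]
contact_force: [-0.2, -0.0, 0.4]
opening: 0.004
```

```bash
python3 - <<'E'
from ov import *
c,s=np.cos(.1343),np.sin(.1343)
g=lambda a,b:(731.6+c*a-s*b,-58.7+s*a+c*b)
x,y=g(-109,-84.5); to(x,y,28,.134)
E
```

```text
12.95 pos [ 614.9 -159.5   28. ] rot [ 3.141e+00 -2.000e-03  1.340e-01] shift [20.2  0.2 -0. ] turn [ 0.001 -0.002  0.   ] F [-0.2 -0.   0.4] open 0.004 q [-0.26  0.61  1.74 -0.    0.79  1.18]
```

play_rows([
  [[0.004,0,0],[0,0,0],0],
  [[0.004,0,0],[0,0,0],0],
  [[0.003,0,0],[0,0,0],0],
  [[0.003,0,0],[0,0,0],0],
  [[0.002,0,0],[0,0,0],0],
])

```text
clock: 13.45
eef_pos: [629.7, -157.2, 27.8]
tcp_rot: [-3.142, -0.0, 0.134]
contact_force: [-1.4, -0.0, 2.1]
opening: -0.0
```

play_rows([
  [[0.002,0,0],[0,0,0],0],
  [[0.001,0,0],[0,0,0],0],
])

```text
clock: 13.65
eef_pos: [632.5, -156.8, 27.8]
tcp_rot: [-3.142, 0.0, 0.134]
contact_force: [-1.9, 0.9, 1.3]
opening: 0.001
```

play_rows([
  [[0.001,0,0],[0,0,0],0],
  [[0,0,0],[0,0,0],0],
])

```text
clock: 13.85
eef_pos: [633.6, -156.7, 27.7]
tcp_rot: [3.142, -0.0, 0.134]
contact_force: [-1.0, 0.3, 0.3]
opening: 0.002
```

play_rows([
  [[0.001,0,0],[0,0,0],0],
  [[0.001,0,0],[0,0,0],0],
])

```text
clock: 14.05
eef_pos: [635.3, -156.5, 27.8]
tcp_rot: [-3.142, 0.0, 0.134]
contact_force: [-1.7, 0.1, 0.4]
opening: 0.0
```

play_rows([
  [[0.001,0,0],[0,0,0],0],
  [[0.001,0,0],[0,0,0],0],
])

```text
clock: 14.25
eef_pos: [636.5, -156.2, 27.7]
tcp_rot: [-3.141, 0.002, 0.134]
contact_force: [-7.7, -1.6, 6.6]
opening: 0.003
```

play_rows([
  [[0.001,0,0],[0,0,0],0],
])

```text
clock: 14.35
eef_pos: [636.5, -156.2, 27.7]
tcp_rot: [-3.141, 0.004, 0.134]
contact_force: [-11.7, -2.5, 8.2]
opening: 0.0
```

It's at the stop: the force rises with no further motion. I'll nudge once more, then back away.

play_rows([
  [[0.001,0,0],[0,0,0],0],
  [[0,0,0],[0,0,0],0],
])

```text
clock: 14.55
eef_pos: [636.5, -156.2, 27.7]
tcp_rot: [-3.141, 0.006, 0.134]
contact_force: [-12.9, -2.9, 10.0]
opening: 0.002
```

play_rows([
  [[-0.01,0,0],[0,0,0],0],
  [[-0.03,0,0],[0,0,0],0],
  [[-0.03,0,0],[0,0,0],0],
  [[0,0,-0.03],[0,0,0],0],
  [[0,0,-0.05],[0,0,0],0],
  [[0,0,-0.05],[0,0,0],0],
  [[0,0,-0.02],[0,0,0],0],
  [[0,0,0],[0,0,0],0],
  [[0,0,0],[0,0,0],0],
])

```text
clock: 15.45
eef_pos: [570.0, -165.3, 177.8]
tcp_rot: [3.141, -0.001, 0.134]
contact_force: [0.0, 0.5, -0.5]
opening: 0.003
```

```bash
python3 - <<'E'
from ov import *
c,s=np.cos(.1343),np.sin(.1343)
g=lambda a,b:(731.6+c*a-s*b,-58.7+s*a+c*b)
x,y=g(-50,60); to(x,y,175,.134)
a=grab_frame("top")["pixels"][95:180,210:310,::-1]; b=grab_frame("scene")["pixels"][190:275,215:315,::-1]
cv2.imwrite("pics/h1.png",cv2.resize(np.hstack([a,b]),None,fx=4,fy=4,interpolation=cv2.INTER_LANCZOS4))
E
```

```text
15.45 pos [ 570.  -165.3  177.8] rot [ 3.141e+00 -1.000e-03  1.340e-01] shift [ 124.3 -144.1    2.8] turn [ 0.    -0.001 -0.   ] F [ 0.   0.5 -0.5] open 0.003 q [-0.28  0.36  1.75  0.    1.03  1.15]
```

View pics/h1.png

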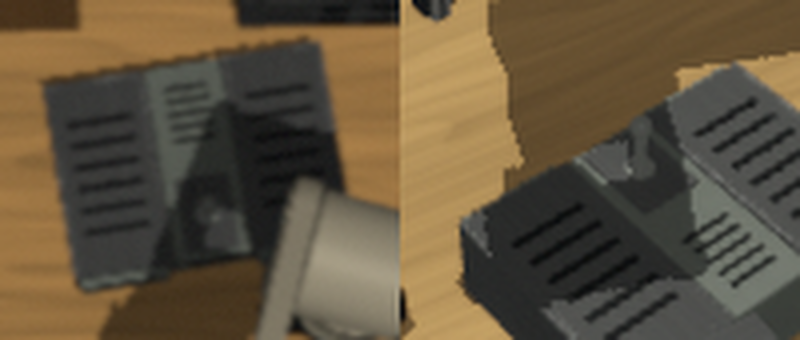

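The right tray is home, with no panel sticking out in the scene view, and the toggle is upright. Now I'll move to the left side of the knob, above it, and come down.

play_rows([
  [[0.02,-0.023,0],[0,0,0],0],
  [[0.03,-0.035,0],[0,0,0],0],
  [[0.03,-0.035,0],[0,0,0],0],
  [[0.03,-0.035,0],[0,0,0],0],
  [[0.014,-0.016,0],[0,0,0],0],
  [[0,0,0],[0,0,0],0],
  [[0,0,0.02],[0,0,0],0],
  [[0,0,0.03],[0,0,0],0],
  [[0,0,0.02],[0,0,0],0],
  [[0,0,0.005],[0,0,0],0],
  [[0,0,0],[0,0,0],0],
  [[0,0,0],[0,0,0],0],
])

```text
clock: 16.75
eef_pos: [674.0, -6.6, 103.5]
tcp_rot: [3.141, -0.001, 0.133]
contact_force: [0.5, 0.2, -0.5]
opening: 0.002
```

```bash
python3 - <<'E'
from ov import *
c,s=np.cos(.1343),np.sin(.1343)
g=lambda a,b:(731.6+c*a-s*b,-58.7+s*a+c*b)
x,y=g(-50.5,-1+3); to(x,y,102,.134)
crop("scene",230,165,100,75,7.5,"pics/k1.png")
E
```

```text
16.75 pos [674.   -6.6 103.5] rot [ 3.141e+00 -1.000e-03  1.330e-01] shift [-0.3 57.4  1.5] turn [ 0.    -0.001 -0.001] F [ 0.5  0.2 -0.5] open 0.002 q [-0.01  0.56  1.62 -0.    0.96  1.43]
```

View pics/k1.png

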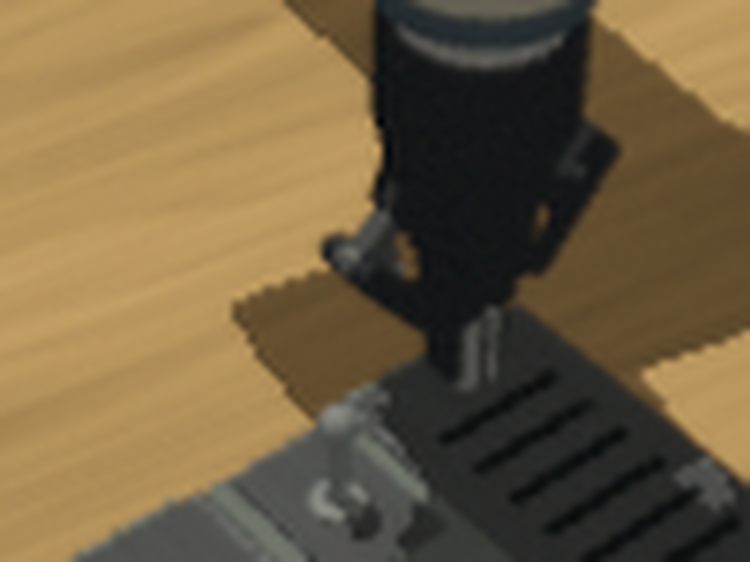

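The fingers at (465,385) stand on the left side of the upright knob at (343,415). I'll push to the right.

play_rows([
  [[0,0.01,0.001],[0,0,0],0],
  [[0,0.012,0],[0,0,0],0],
  [[0,0.008,0],[0,0,0],0],
  [[0,0.005,0],[0,0,0],0],
  [[0,0.004,0],[0,0,0],0],
  [[0,0.004,0],[0,0,0],0],
  [[0,0,0],[0,0,0],0],
])

```text
clock: 17.5
eef_pos: [679.4, -48.9, 101.8]
tcp_rot: [-3.141, -0.0, 0.133]
contact_force: [-0.6, -0.5, -0.1]
opening: -0.004
```

play_rows([
  [[0,0.003,0],[0,0,0],0],
  [[0,0.003,0],[0,0,0],0],
  [[0,0.002,0],[0,0,0],0],
  [[0,0,0],[0,0,0],0],
])

```text
clock: 17.9
eef_pos: [680.6, -56.6, 101.8]
tcp_rot: [-3.141, -0.0, 0.134]
contact_force: [1.1, 2.0, 1.3]
opening: -0.001
```

play_rows([
  [[0,0.003,0],[0,0,0],0],
  [[0,0.003,0],[0,0,0],0],
  [[0,0.002,0],[0,0,0],0],
  [[0,0,0],[0,0,0],0],
])

```text
clock: 18.3
eef_pos: [681.3, -64.5, 101.4]
tcp_rot: [-3.141, 0.001, 0.134]
contact_force: [-0.3, 4.8, -1.0]
opening: -0.002
```

play_rows([
  [[0,0.002,0],[0,0,0],0],
  [[0,0.002,0],[0,0,0],0],
  [[0,0,0],[0,0,0],0],
])

```text
clock: 18.6
eef_pos: [681.4, -66.7, 101.3]
tcp_rot: [-3.139, 0.001, 0.133]
contact_force: [-0.9, 12.2, -2.0]
opening: -0.0
```

The force rose sharply from 4.8 to 12 N, so it's at the stop. I'll hold it there and look.

play_rows([
  [[0,0.001,0],[0,0,0],0],
  [[0,0,0],[0,0,0],0],
  [[0,0,0],[0,0,0],0],
  [[0,0,0],[0,0,0],0],
  [[0,0,0],[0,0,0],0],
  [[0,0,0],[0,0,0],0],
  [[0,0,0],[0,0,0],0],
  [[0,0,0],[0,0,0],0],
  [[0,0,0],[0,0,0],0],
  [[0,0,0],[0,0,0],0],
  [[0,0,0],[0,0,0],0],
  [[0,0,0],[0,0,0],0],
  [[0,0,0],[0,0,0],0],
  [[0,0,0],[0,0,0],0],
])

```text
clock: 20.0
eef_pos: [681.4, -66.9, 101.3]
tcp_rot: [-3.138, 0.001, 0.134]
contact_force: [-1.4, 14.7, -1.9]
opening: -0.003
```

```bash
python3 - <<'E'
from ov import *
crop("scene",230,165,100,75,7.5,"pics/k2.png"); print(sense()["contact_force"])
E
```

```text
[-1.69927619 14.99524074 -0.94407344]
```

View pics/k2.png

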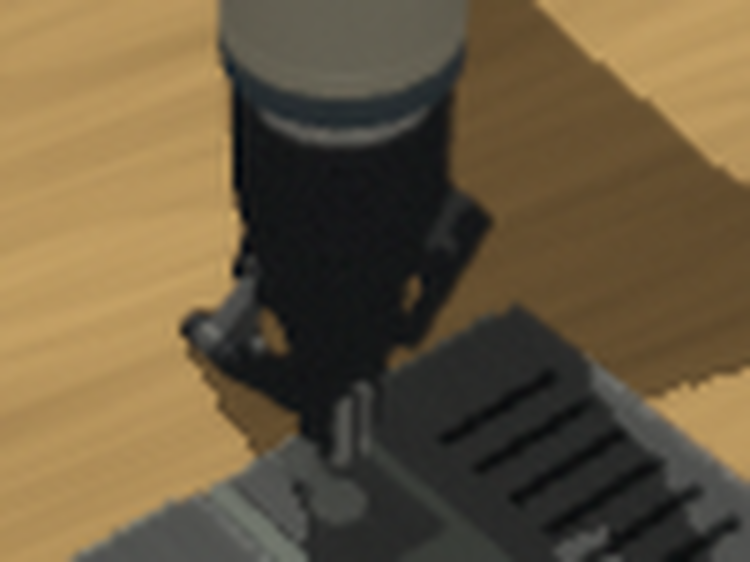

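During the hold, the ball is hidden in shadow at about (315,440) beside the finger, while the lever base is at (340,490). The force profile supports a full throw: about 2 N halfway, 4.8 N at the stop, then 15 N with no motion. It was held for about 1.5 s. I'll let it back gently and retreat.

play_rows([
  [[0,-0.004,0],[0,0,0],0],
  [[0,-0.005,0],[0,0,0],0],
  [[0,-0.005,0],[0,0,0],0],
  [[0,-0.005,0],[0,0,0],0],
  [[0,-0.005,0],[0,0,0],0],
  [[0,-0.01,0],[0,0,0],0],
  [[0,-0.02,0],[0,0,0],0],
  [[0,-0.01,-0.03],[0,0,0],0],
  [[0,0,-0.04],[0,0,0],0],
  [[-0.03,0,-0.03],[0,0,0],0],
  [[-0.04,0,0],[0,0,0],0],
  [[-0.04,-0.02,0],[0,0,0],0],
  [[-0.04,-0.03,0],[0,0,0],0],
  [[-0.04,-0.03,0],[0,0,0],0],
  [[-0.03,-0.03,0],[0,0,0],0],
  [[0,-0.03,0],[0,0,0],0],
  [[0,0,0],[0,0,0],0],
  [[0,0,0],[0,0,0],0],
])

```text
clock: 21.85
eef_pos: [436.7, 104.4, 202.0]
tcp_rot: [3.141, -0.001, 0.136]
contact_force: [0.8, -0.6, -0.5]
opening: 0.002
```

```bash
python3 - <<'E'
from ov import *
print(sense()["eef_pos"],sense()["contact_force"])
a=grab_frame("top")["pixels"][95:195,200:320,::-1]; b=grab_frame("scene")["pixels"][185:285,195:315,::-1]
cv2.imwrite("pics/z1.png",cv2.resize(np.hstack([a,b]),None,fx=3.3,fy=3.3,interpolation=cv2.INTER_LANCZOS4))
E
```

```text
[436.69647759 104.41708654 201.992584  ] [ 0.76109693 -0.64044577 -0.45766719]
```

The picture limit is reached, so I'll check numerically against the earlier frames instead.

```bash
python3 - <<'E'
from ov import *
f=grab_frame("scene"); im=f["pixels"][165:240,230:330,::-1]
old=cv2.resize(cv2.imread("pics/k1.png"),(100,75),interpolation=cv2.INTER_AREA)
T=old[52:70,38:54]; r=cv2.matchTemplate(im,T,cv2.TM_CCOEFF_NORMED); print("toggle match (expect 38,52)",cv2.minMaxLoc(r)[1::2])
# tray-front areas: home panel of each bay, in top view, against the wood colour in front
g=grab_frame("top"); c,s=np.cos(.1343),np.sin(.1343)
for b in(-82.5,82.5):
    row=[]
    for a in range(-130,-75,6):
        u=proj(g,[731.6+c*a-s*b,-58.7+s*a+c*b,64]); row.append(tuple(g["pixels"][int(round(u[1])),int(round(u[0]))].tolist()))
    print(b,row)
E
```

```text
toggle match (expect 38,52) (0.723336398601532, (38, 52))
-82.5 [(142, 105, 61), (143, 106, 62), (150, 112, 64), (155, 115, 67), (145, 109, 63), (109, 83, 54), (76, 80, 73), (68, 71, 65), (57, 58, 56), (57, 57, 55)]
82.5 [(144, 107, 61), (142, 106, 62), (133, 100, 56), (142, 107, 61), (130, 99, 57), (58, 59, 52), (75, 78, 72), (60, 61, 58), (59, 59, 57), (59, 59, 57)]
```

The toggle is upright, and both tray panels start at the same line (about −98 mm), so both trays are home. Handing in.

```bash
python3 -c "
from rig import *
print(sign_off())"
```

```text
the job is handed in; nothing more can be done
None
```

I put the spare drive in the right-hand tray, slid the tray home, worked the toggle to the right, and handed the job in at about 22 s of the 64 s allowed.

- **Drive:** I lowered it until the tray floor took its weight, let go, and a picture showed it flat and lengthwise.
- **Tray:** I pushed the front panel until it stopped. The push force rose to about 13 N with no further movement.
- **Toggle:** I pushed the knob to the right stop, where the force went from about 5 N to 15 N with almost no movement. I held it there for about 1.5 s and eased it back.

**Last checks:**
- **Trays:** in the top view, both front panels sit at the same line, so the loaded tray is home and the other one is still shut.
- **Toggle position:** it matched its earlier upright picture at exactly the same spot. The score was only moderate (0.72), probably because the shadows differed.
- **Arm:** it ended clear of everything, with no real contact force.

**Not confirmed by eye:** the finger and shadow hid the knob during the hold, so the full throw rests on the force readings. I had used all 12 pictures, so the final state, including the rest of the bench, was not viewed.

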